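# Tilt tester: fold up the scale, load the stopper and hold the plate at the set angle

### The arm

A 6-joint arm with a two-finger parallel gripper is mounted at the origin on a cart in front of the work surface, level with it; the furniture and walls round the work are solid. World frame = base frame: x ahead of the robot, y to its left, z up, the work surface at z = 0. Lengths are in m, angles in rad, forces in N, time in s.
With the tool pointing down it reaches from about 0.325 to 1 m from the base axis. Payload 5.1 kg.
Tool frame: the origin (TCP) lies between the finger pads, 19 mm behind the fingertips; this is the grasp point; z points along the fingers, y is the line along which they close (so a half turn about z gives the same grasp; the last joint's range is limited). The gripper opens to 85 mm and grips with 20 to 120 N. Pads are 22 mm wide; open, the fingers measure 114 mm over their backs; the gripper's body (76 mm by 85 mm) begins 54 mm behind the grasp point. The pads swing forward as they close: fully open they stand 13 mm farther back than shut.
Start: joints at [1.145, 0.124, 1.65, -0, 1.367, -0.083], TCP at [0.219, 0.612, 0.25] pointing down, gripper open.
Joint ranges: [-2.61, 2.61], [-1.02, 2.33], [0.03, 2.71], [-1.35, 4.49], [0.32, 2.68], [-2.91, 2.91]. Speed limits (rad/s): [2.57, 2.57, 3.14, 3.14, 3.14, 3.14].

### API

Orientations are given as a 3x3 rotation matrix whose columns are the frame's x, y, z axes.
In Python, from station import ctrl, viewer gives the robot as it stands.
- The arm moves only by the tool drive_tool, never from a script. Its argument "rows" is a list that holds one entry, the list of rows, each a list of 5 numbers: the shift along the world's x, y, z in units of 50 mm (1.0 is 50 mm), then the turn about the world's z in units of 8 degrees (1.0 is 8 degrees), then the finger opening in mm, from 0 to 85.4. A call has 1 to 5 rows; each row shifts and turns the commanded pose from where the row before left it; what a row does not reach is not made up. A row lasts 1/10 s, in which the tool goes at most 50 mm and 8.59 degrees, less where a joint would pass 70% of its speed; a pose out of reach is approached as far as the arm can. A call is refused whole if a number of a shift passes 1 or a number of a turn 1, either way. A call with a gripper value outside its range is refused whole. The fingers move at their own pace and stop on an object; "force" is the grip in N (left out, the last holds). Time passes only in rows, so rows that do not move let the fingers close. It gives the time, the measured TCP pose, the force, the opening and the grip force at its end, in the units of the state.
- ctrl.read_state(): the state, without advancing time (a new reading comes with each control period).
- viewer.get_image(name): name is "scene" or "top" or "wrist"; returns a dict with "frame" (420x560x3 uint8, blue, green, red), "range_z" (420x560 float32, m along the optical axis (not along the pixel's ray), 0 where there is no reading), "mtx" (3x3 intrinsics, pixels), "extrinsics" (4x4, takes a point from world to camera coordinates); the wrist camera has in their place "T_tool_cam" (4x4, takes a point from camera to tool coordinates, whose origin is the TCP and whose axes are the flange's). Camera axes: x right, y up, looking along -z (the intrinsics and any distortion apply to the point x, -y, -z); pixel columns grow to the right and rows downward; lengths in m; the calibration is good to about 2 mm. A picture is of the moment at which its call begins: read the wrist's pose just before it.
- ctrl.sign_off(): hands the job in; it is judged then, once.
Trained networks look in a picture, given as the dict that the camera call returned (one of the last four; its "shot" number tells which), for a name from the list of things; names that differ only in an ending like _2 or _b are one class to them, and where a whole thing is asked for, a point or a joint stands for the part that bears it (a point fixed in the world has none). Each returns a list of dicts, best first, with "p" (0 to 1); they miss things now and then, are a little off and sometimes report something else, mostly with a low value. They report only what shows in the picture. A call takes as long as a camera call.
- viewer.cut_out(picture, name): "pixels" (420x560 bool, what is visible of it) and "extent" ([left, top, right, bottom] in pixels, round what is visible of it).
The state is a dict: "time_s": time; "joint_pos": joint angles; "qd": joint speeds; "joint_torque": joint torques, N m; "ee_pos": TCP position; "eef_rot": TCP orientation; "force": force on the tool from outside, world axes, zero at the start; "torque": the same for the moment, N m; "opening": finger opening in m; "gripper_force": force on a finger pad.
Only numpy, scipy, OpenCV 4.12 (cv2) and the standard library are available. Lean on these libraries where they do the work, as an engineer would, in place of code of your own. Each camera call takes 0.05 s, during which the arm holds its last target. There are 200 camera calls.

### The job

Set up the small hand tilt tester for a slip check: fold its white scale plate up from over the table plate until it stands fully upright against its stop, then stand the black rubber stopper upright on the round spot of the table plate and let go of it. Then take the table plate by its steel bar and lift it slowly, until the pointer on the far handle arm is level with the index line of the rider clamped on the scale, and finish while holding it there: nothing else keeps the plate up, and the stopper must still stand on its spot. Leave the rider as it is set and do not disturb the other things on the bench.

Things in the scene. Friction and masses are not known exactly. Their poses are not given: they have to be found in the camera images.
- tilt_base: grey base of the tilt tester, fixed on the bench; origin on the bench, x away from the robot (turned by its yaw), y left, z up; offsets below are in this frame, mm. Spans x -62..80, y -108..64, top z 25. Table plate's hinge axis: along x at y -80, z 40 (right edge). Scale's hinge axis: along y at x 66, z 64; its brackets at the far edge reach z 85, the other parts of the base z 45.
- scale_plate (a joint): fold angle of the white scale plate (95 x 170 x 4 mm): 0 = flat over the table plate, face down; 1.571 = upright at the far edge, face to the robot, against a fixed stop. It swings up and away from the robot about the hinge at x 66, z 64 of the base. Stiff (0.3 N m of friction): it stays where it is left. Starts 0 to 0.35.
- scale_bar (a point): middle of the round steel bar on the scale plate's free edge: 12 mm thick, 71 mm free between two arms, along the base's y, 133 mm from the scale's hinge, 32 mm finger gap to the plate. Flat it lies at x -67, y 0, z 64 of the base, 14 mm clear above the table plate; upright at x 66, z 197. Being round it turns between the fingers as the plate swings, so the tool can stay pointing down.
- tilt_plate: aluminium table plate (94 x 114 x 8 mm) with its handle: two arms, a steel bar, a dark pointer blade on the far arm. Origin on its hinge axis (base y -80, z 40), x along the axis, y out to the bar, z normal to it. Starts level on its rests (top at z 44) and tilts up to 0.9 rad as the bar is lifted. It turns freely and falls back when let go; 0.5 kg in all.
- plate_bar (a point): middle of the handle's round steel bar: 12 mm thick, 72 mm free between two arms, along the base's x, 160 mm from the plate's hinge axis, 34 mm finger gap to the plate. At rest at x -6, y 80, z 40 of the base, left of the base, with only the bench below. Being round it turns between the fingers as the plate swings, so the tool can stay pointing down.
- plate_pointer (a point): tip of the dark pointer blade on the far handle arm, 141 mm from the plate's hinge axis, close to the scale's face when the scale is upright.
- index_rider: small rider clamped in the curved slot of the scale plate: dark index line 24 mm long, steel clip, black thumb screw on the back. Set beforehand to 13 to 27 degrees of plate tilt and tight (0.4 N m). Origin at the arc's centre, y along the index line, x across it.
- rider_index (a point): point of the rider's index line 141 mm from the arc's centre, on the scale's face. With the scale upright the arc's centre lies on the table plate's hinge axis, so the plate angle to reach is atan2(z - 40, y + 80) of this point in the base's frame (mm); the pointer's tip then meets it, some 3 mm in front of it.
- spot (a point): centre of the ringed round spot (42 mm across) on top of the table plate, 62 mm from the plate's hinge axis; at x -4, y -18, z 44 of the base while the plate is level. The upright scale stands 68 mm behind it.
- stopper: black rubber stopper, a cone 36 mm across at its upper end, narrower at its foot, 32 mm high, 20 to 45 g; origin in the centre of its underside. It stands on the bench in front of the tester. It stands and grips on the plate up to 28 degrees of tilt, if moved gently.
- timer: white bench timer, 64 x 64 x 21 mm, at the left of the tester
- vial: glass sample vial with a cap, 22 mm across, 58 mm high, standing at the back left of the tester
- crucible: white crucible, 39 mm across, 30 mm high, right of the mixer
- notebook: dark log book, 148 x 106 x 13 mm, right of the mixer
- pen: pen, 138 mm long, right of the mixer
- cell_box: grey box, 65 x 97 x 36 mm, at the back right

How it is judged:
On the way, in this order (a step that is already met when the one before it is completed fails the run):
1. the scale plate is folded fully upright, the table plate still down (value of joint scale_plate above 1.48 rad and angle between tilt_plate's own z axis and vertical below 0.06 rad), for 0.2 s.
2. the stopper stands on the spot of the level table plate and is let go, the scale still upright (all of step 1 and distance between stopper and spot below 0.015 m and angle between stopper's own z axis and vertical below 0.1 rad and contact force between stopper and the arm below 0.1 N and linear speed of stopper below 0.02 m/s), for 0.2 s.
At the end, for the whole second after the job is handed in: Scale upright within 5 degrees; pointer tip within 5 mm (2 degrees) of the rider's index line, at rest; the fingers hold the plate by its bar (over 1 N, TCP within 40 mm of the bar); the stopper stands square on the plate within 20 mm of the spot's centre, untouched by the robot (value of joint scale_plate above 1.48 rad and x of plate_pointer in the frame of rider_index between -0.005 and 0.005 m and angular speed of tilt_plate below 0.04 rad/s and distance between the grasp point and plate_bar below 0.04 m and contact force between the fingers and tilt_plate above 1 N and distance between stopper and spot below 0.02 m and angle between the z axis of stopper and the z axis of tilt_plate, either way round below 0.12 rad and contact force between stopper and the arm below 0.1 N); the arm keeps its last pose, push and grip.
It fails at once if the rider is pushed by the robot (over 3 N) (contact force between the arm and index_rider above 3 N).
It fails at once if the table plate is jerked or dropped (faster than 1 rad/s) (angular speed of tilt_plate above 1 rad/s).
It fails at once if another thing on the bench is moved by more than 20 mm (distance of any of timer, vial, crucible, notebook, pen, cell_box from where it was at the start of the episode above 0.02 m).
It also fails if it takes over 64 s, if anything falls off the work surface, if the arm or the gripper's body presses on something with over 40 N, if the wrist force passes 120 N, or if a joint passes its speed limit or range.

## Working session

There is one attempt and no reset: what is moved stays moved. The work goes in short steps, Python scripts to look and compute and a tool call to move; the robot and the scene stay as the last step left them, time stands still between calls to the robot, and variables do not carry over. Pictures are saved under pics/ and viewed, at most 12 in all, crops included, and the job is handed in when it is done.

Besides the shell and the picture viewer there is one more tool, called after ">>>" by a JSON object that holds its "name" and its "arguments", one argument or row to a line. drive_tool: Moves the arm, as the interface text tells. Its arguments: {"type":"object","properties":{"rows":{"type":"array"},"force":{"type":"number"}},"required":["rows"]}

```bash
mkdir -p pics; ls; cat > h.py <<'E'
import numpy as np, cv2
from station import ctrl, viewer
def shot(name):
    s=ctrl.read_state(); d=viewer.get_image(name)
    if name=="wrist":
        T=np.eye(4);T[:3,:3]=np.array(s["eef_rot"]);T[:3,3]=s["ee_pos"]
        d["cw"]=T@np.array(d["T_tool_cam"])
    else: d["cw"]=np.linalg.inv(np.array(d["extrinsics"]))
    return d
def cloud(d):
    z=d["range_z"];h,w=z.shape;K=np.array(d["mtx"])
    u,v=np.meshgrid(np.arange(w),np.arange(h))
    x=(u-K[0,2])/K[0,0]*z; y=(v-K[1,2])/K[1,1]*z
    P=np.stack([x,-y,-z],-1)@d["cw"][:3,:3].T+d["cw"][:3,3]
    P[z<=0]=np.nan
    return P
def proj(d,p):
    q=np.linalg.inv(d["cw"])@np.r_[p,1];K=np.array(d["mtx"])
    return K[0,2]+K[0,0]*q[0]/-q[2],K[1,2]-K[1,1]*q[1]/-q[2]
E
python3 - <<'E'
from h import *
ims=[]
for n in ("top","scene"):
    d=shot(n);P=cloud(d);ims.append(d["frame"]);print(n,d["cw"][:3,3].round(2), [k for k in d if k not in("frame","range_z")])
    for t in ("tilt_base","scale_plate","scale_bar","tilt_plate","plate_bar","plate_pointer","index_rider","stopper","timer","vial"):
        for r in viewer.cut_out(d,t)[:1]:
            m=r["pixels"];q=P[m];q=q[~np.isnan(q[:,0])]
            print(t,round(r["p"],2),np.array(r["extent"]).round(),np.median(q,0).round(3) if len(q) else None,np.percentile(q,2,0).round(3),np.percentile(q,98,0).round(3))
cv2.imwrite("pics/a.png",ims[0]);cv2.imwrite("pics/b.png",ims[1])
s=ctrl.read_state();print(s["time_s"],s["ee_pos"],s["eef_rot"],s["opening"])
E
```

```text
pics
top [0.45 0.03 1.52] ['mtx', 'extrinsics', 'shot', 'cw']
tilt_base 0.76 [169. 187. 240. 238.] [0.582 0.285 0.07 ] [0.511 0.198 0.02 ] [0.654 0.378 0.091]
scale_plate 0.88 [169. 188. 231. 236.] [0.594 0.299 0.075] [0.514 0.214 0.039] [0.651 0.379 0.093]
scale_bar 0.65 [170. 185. 232. 236.] [0.597 0.295 0.075] [0.515 0.215 0.063] [0.65  0.375 0.093]
tilt_plate 0.73 [341. 253. 351. 260.] [ 0.448 -0.154  0.014] [ 0.433 -0.166 -0.002] [ 0.463 -0.136  0.033]
plate_bar 0.72 [168. 218. 225. 231.] [0.541 0.305 0.044] [0.522 0.229 0.037] [0.56  0.391 0.05 ]
plate_pointer 0.7 [168. 220. 222. 232.] [0.541 0.307 0.043] [0.52  0.229 0.   ] [0.563 0.393 0.05 ]
stopper 0.43 [200. 261. 206. 269.] [0.424 0.297 0.031] [0.409 0.283 0.025] [0.437 0.311 0.039]
timer 0.97 [121. 222. 146. 242.] [0.525 0.511 0.019] [0.494 0.481 0.011] [0.553 0.542 0.027]
scene [ 0.1  -0.65  1.09] ['mtx', 'extrinsics', 'shot', 'cw']
tilt_base 0.88 [216. 151. 257. 203.] [0.57  0.273 0.067] [ 0.508  0.194 -0.   ] [0.655 0.415 0.093]
scale_plate 0.85 [215. 151. 260. 184.] [0.595 0.293 0.075] [0.543 0.213 0.047] [0.651 0.378 0.085]
scale_bar 0.98 [214. 151. 259. 185.] [0.59  0.296 0.076] [0.512 0.214 0.063] [0.649 0.375 0.093]
tilt_plate 0.88 [224. 170. 257. 198.] [0.548 0.247 0.044] [0.522 0.214 0.032] [0.606 0.338 0.084]
plate_bar 0.88 [219. 172. 253. 196.] [0.548 0.24  0.044] [0.52  0.215 0.038] [0.6   0.334 0.048]
plate_pointer 0.68 [219. 166. 254. 195.] [0.549 0.249 0.044] [0.522 0.214 0.038] [0.607 0.368 0.048]
stopper 0.57 [197. 192. 207. 201.] [0.423 0.287 0.029] [0.409 0.278 0.001] [0.439 0.311 0.036]
vial 0.53 [269. 275. 286. 287.] [ 0.452 -0.145  0.02 ] [ 0.43  -0.169 -0.   ] [ 0.464 -0.136  0.031]
1.1 [0.21849806 0.61217552 0.2500438 ] [[-9.41833905e-01  3.36078703e-01  3.20187462e-05]
 [ 3.36078704e-01  9.41833905e-01  1.68722811e-05]
 [-2.44859264e-05  2.66517051e-05 -9.99999999e-01]] 0.08526752436088109
```

View images.

```bash
python3 - <<'E'
import cv2,numpy as np
a=cv2.imread("pics/a.png")[170:290,90:270];b=cv2.imread("pics/b.png")[130:220,180:300]
a=cv2.resize(a,None,fx=3.3,fy=3.3,interpolation=cv2.INTER_CUBIC)
b=cv2.resize(b,(a.shape[0]*0+528,396),interpolation=cv2.INTER_CUBIC)
a=cv2.resize(a,(594,396))
c=np.hstack([a,b]);c=cv2.resize(c,(800,int(c.shape[0]*800/c.shape[1])))
cv2.imwrite("pics/c.png",c);print(c.shape)
E
```

```text
(282, 800, 3)
```

View pics/c.png

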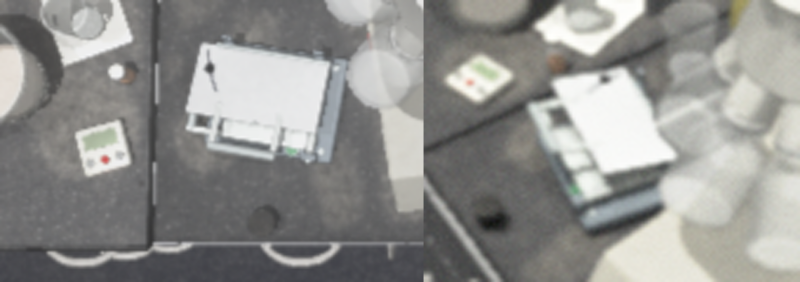

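>>> {"name": "drive_tool", "arguments": {
  "rows": [
    [[0.5, -0.6, 0.4, -0.94, 85], [0.5, -0.6, 0.4, -0.94, 85], [0.5, -0.6, 0.4, -0.94, 85], [0.5, -0.6, 0.4, -0.94, 85], [0.5, -0.6, 0.4, -0.94, 85]]
  ]
}}

```text
time_s: 1.6
ee_pos: [0.3442, 0.4609, 0.351]
eef_rot: [[-0.537, 0.844, 0.0], [0.844, 0.537, 0.0], [0.0, 0.0, -1.0]]
force: [1.0, -0.8, -0.2]
opening: 0.0851
gripper_force: 0.0
```

>>> {"name": "drive_tool", "arguments": {
  "rows": [
    [[0.5, -0.65, 0.3, -0.94, 85], [0.5, -0.65, 0.3, -0.94, 85], [0.5, -0.65, 0.3, -0.94, 85], [0.5, -0.65, 0.3, -0.94, 85], [0.5, -0.65, 0.3, -0.94, 85]]
  ]
}}

```text
time_s: 2.1
ee_pos: [0.4692, 0.2982, 0.4259]
eef_rot: [[0.09, 0.996, 0.001], [0.996, -0.09, 0.0], [0.0, 0.001, -1.0]]
force: [2.0, 0.4, -0.2]
opening: 0.085
gripper_force: 0.0
```

```bash
cat > look.py <<'E'
from h import *
import sys
n=sys.argv[1]
d=shot("wrist");P=cloud(d);cv2.imwrite(f"pics/{n}.png",d["frame"]);np.save(f"pics/{n}.npy",P);print(d["cw"].round(3).tolist(),np.array(d["T_tool_cam"]).round(3).tolist(),np.array(d["mtx"]).round(1).tolist())
np.savez(f"pics/{n}.npz",cw=d["cw"],mtx=d["mtx"])
for t in sys.argv[2:]:
    for r in viewer.cut_out(d,t)[:1]:
        m=r["pixels"];np.save(f"pics/{n}_{t}.npy",m);q=P[m];q=q[~np.isnan(q[:,0])]
        print(t,round(r["p"],2),np.array(r["extent"]).round(),m.sum())
        if len(q): print("  ",np.median(q,0).round(4),np.percentile(q,2,0).round(3),np.percentile(q,98,0).round(3))
s=ctrl.read_state();print(s["time_s"],s["ee_pos"],s["eef_rot"].round(4).tolist() if hasattr(s["eef_rot"],"round") else s["eef_rot"],s["joint_pos"])
E
python3 look.py w1 tilt_base scale_plate scale_bar plate_bar index_rider stopper
```

```text
[[0.996, 0.085, 0.028, 0.476], [-0.089, 0.943, 0.32, 0.382], [0.001, -0.322, 0.947, 0.55], [0.0, 0.0, 0.0, 1.0]] [[0.0, 0.947, 0.322, 0.084], [1.0, -0.0, -0.001, -0.001], [-0.001, 0.322, -0.947, -0.124], [0.0, 0.0, 0.0, 1.0]] [[342.0, 0.0, 283.7], [0.0, 342.0, 209.8], [0.0, 0.0, 1.0]]
tilt_base 0.63 [308.  77. 427. 209.] 12388
   [0.5792 0.3064 0.0721] [0.51  0.213 0.024] [0.652 0.387 0.092]
scale_plate 0.63 [310.  80. 417. 208.] 9089
   [0.5928 0.3075 0.0752] [0.512 0.219 0.066] [0.649 0.38  0.092]
scale_bar 0.72 [311.  82. 417. 205.] 9092
   [0.5927 0.3072 0.0753] [0.512 0.219 0.066] [0.649 0.38  0.092]
plate_bar 0.85 [318.  74. 393. 192.] 1947
   [0.5428 0.3091 0.0439] [0.52  0.232 0.025] [0.6   0.395 0.08 ]
index_rider 0.33 [320.  77. 388. 195.] 1694
   [0.5422 0.3079 0.0439] [0.521 0.232 0.041] [0.567 0.393 0.046]
stopper 0.65 [243. 145. 264. 168.] 441
   [0.4222 0.2986 0.0318] [0.406 0.282 0.   ] [0.438 0.314 0.034]
2.45 [0.46769313 0.30044847 0.42409838] [[0.0823, 0.9966, -0.0014], [0.9966, -0.0823, -0.0004], [-0.0005, -0.0014, -1.0]] [ 4.74296195e-01 -1.34886211e-01  1.62132767e+00  3.20509310e-04
  1.65659056e+00  5.56727395e-01]
```

View pics/w1.png

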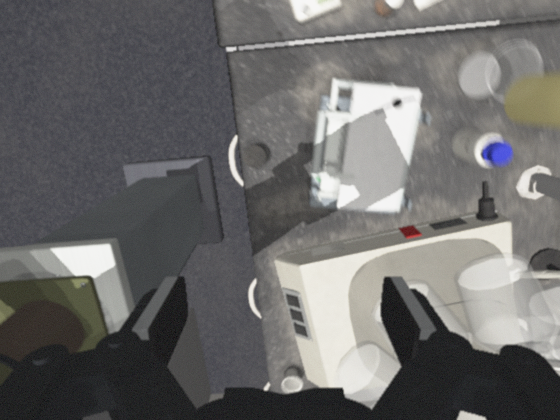

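```bash
python3 - <<'E'
import numpy as np,cv2
P=np.load("pics/w1.npy");im=cv2.imread("pics/w1.png");m=np.load("pics/w1_scale_plate.npy")
c=cv2.resize(im[65:220,235:440],None,fx=3.8,fy=3.8,interpolation=cv2.INTER_CUBIC);cv2.imwrite("pics/w1c.png",c)
g=im.min(2)>150
q=P[m&g];q=q[~np.isnan(q[:,0])]
for _ in range(6):
    c0=q.mean(0);n=np.linalg.svd(q-c0)[2][2];n*=np.sign(n[2]);r=(q-c0)@n
    q=q[abs(r)<max(.0015,2*r.std())] if _<5 else q
print(len(q),r.std(),n,"tilt",np.arccos(n[2]),"dir",np.degrees(np.arctan2(n[1],n[0])))
# all pixels in plane
A=P.reshape(-1,3);on=(abs((A-c0)@n)<.003)&(np.linalg.norm(A-c0,axis=1)<.2)
on=on.reshape(P.shape[:2]);lab=cv2.connectedComponents(on.astype(np.uint8))[1]
best=np.argmax(np.bincount(lab[on]));M=(lab==best)
pts=A[M.ravel()][:,:2].astype(np.float32)
rect=cv2.minAreaRect(pts);print(rect,cv2.boxPoints(rect).round(4).tolist())
ys,xs=np.where(M);print(xs.min(),xs.max(),ys.min(),ys.max())
# height map rows through the middle of the bar
for v in (110,130,150,170,190):
    print(v,[(u,*P[v,u].round(3)) for u in range(306,346,3)])
E
```

```text
7435 0.0006957556727226063 [ 0.16882914 -0.02868813  0.98522775] tilt 0.17209745786931457 dir -9.643814494669206
((0.5798945426940918, 0.301480233669281), (0.1699160486459732, 0.1457168161869049), 80.34651184082031) [[0.49380001425743103, 0.22990000247955322], [0.637499988079071, 0.20550000667572021], [0.6660000085830688, 0.37299999594688416], [0.5223000049591064, 0.39750000834465027]]
310 421 81 207
110 [(306, np.float64(0.508), np.float64(0.355), np.float64(0.001)), (309, np.float64(0.513), np.float64(0.355), np.float64(-0.001)), (312, np.float64(0.518), np.float64(0.354), np.float64(0.001)), (315, np.float64(0.522), np.float64(0.354), np.float64(-0.001)), (318, np.float64(0.519), np.float64(0.358), np.float64(0.09)), (321, np.float64(0.522), np.float64(0.358), np.float64(0.093)), (324, np.float64(0.526), np.float64(0.357), np.float64(0.09)), (327, np.float64(0.531), np.float64(0.357), np.float64(0.087)), (330, np.float64(0.534), np.float64(0.357), np.float64(0.088)), (333, np.float64(0.538), np.float64(0.356), np.float64(0.087)), (336, np.float64(0.542), np.float64(0.356), np.floa
[... 3096 characters left out ...]
15, np.float64(0.511), np.float64(0.239), np.float64(0.045)), (318, np.float64(0.516), np.float64(0.238), np.float64(0.043)), (321, np.float64(0.521), np.float64(0.237), np.float64(0.043)), (324, np.float64(0.525), np.float64(0.237), np.float64(0.044)), (327, np.float64(0.53), np.float64(0.237), np.float64(0.044)), (330, np.float64(0.535), np.float64(0.236), np.float64(0.043)), (333, np.float64(0.539), np.float64(0.236), np.float64(0.044)), (336, np.float64(0.544), np.float64(0.235), np.float64(0.043)), (339, np.float64(0.543), np.float64(0.246), np.float64(0.082)), (342, np.float64(0.547), np.float64(0.246), np.float64(0.081)), (345, np.float64(0.551), np.float64(0.245), np.float64(0.081))]
```

View pics/w1c.png

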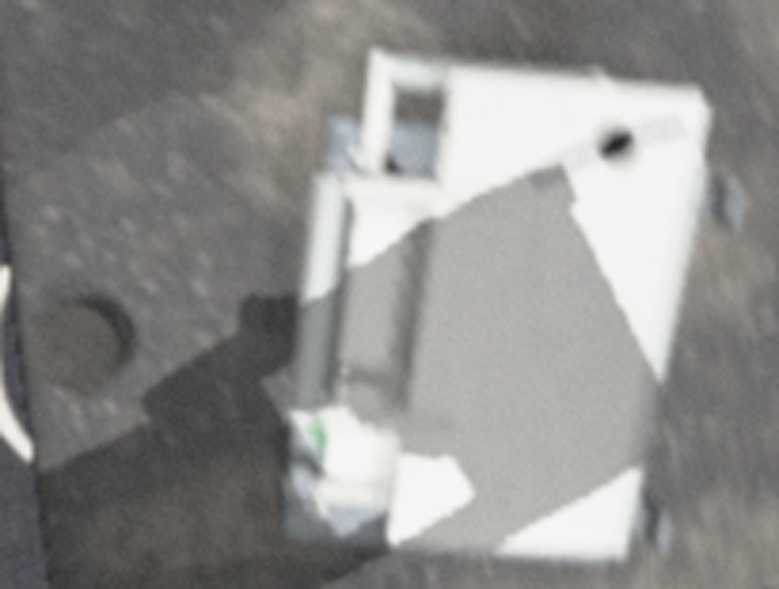

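```bash
cat > bf.py <<'E'
import numpy as np
th=np.radians(-9.65);R=np.array([[np.cos(th),-np.sin(th),0],[np.sin(th),np.cos(th),0],[0,0,1]]);O=np.array([.5783,.3034,0])
tob=lambda p:(np.asarray(p)-O)@R*1000
tow=lambda b:R@(np.asarray(b)/1000.)+O
E
python3 - <<'E'
import numpy as np,cv2
from bf import *
P=np.load("pics/w1.npy");B=tob(P)
# raster height map in base frame, 4mm cells: max z
H=np.full((48,46),-1)
for x,y,z in B.reshape(-1,3):
    if -90<x<94 and -120<y<72+30:
        i=int((102-y)//4.7);j=int((x+90)//4)
        if 0<=i<48: H[i,j]=max(H[i,j],int(z))
print("cols x:",list(range(-90,94,4)))
for i in range(48): print(f"{102-4.7*i-2.3:6.0f}"," ".join(f"{h:3d}" for h in H[i]))
m=(B[...,2]>80)&(B[...,0]<-50)&(B[...,0]>-85)&(abs(B[...,1])<28)
q=B[m];print(len(q),np.percentile(q[:,0],[1,5,50,95,99]),np.polyfit(q[:,1],q[:,0],1),np.percentile(q[:,2],[50,90]))
S=P[np.load("pics/w1_stopper.npy")];S=S[S[:,2]>.026];c=cv2.minEnclosingCircle(S[:,:2].astype(np.float32));print("stopper",c,S.mean(0),np.median(S[:,2]))
E
```

```text
cols x: [-90, -86, -82, -78, -74, -70, -66, -62, -58, -54, -50, -46, -42, -38, -34, -30, -26, -22, -18, -14, -10, -6, -2, 2, 6, 10, 14, 18, 22, 26, 30, 34, 38, 42, 46, 50, 54, 58, 62, 66, 70, 74, 78, 82, 86, 90]
   100   2   1   0   2   1   1   2   0   1   1   0   0   1   0   1   1   1   1   0   1   0   1   1   2   1   0   1   1   1   1   1   0   1   1   2   2   1   1   1   1   1   2   1   0   0   1
    95   0   1   1   1   1   1   1   0   1   0   0   1   0   0   1   1   1   1   1   1   2   1   1   2   1   0   1   2   2   1   1   2   1   0   1   1   1   1   2   1   1   1   0   1   1   0
    90   1   1   1   1   1   0   0   1   1   2   1   1  41   1   0  42  41   1   0   1  40   0   0  41  41  41   2   0  41  38   0   0   0   0  -1   1   1   2   1   1   0   0   1   1   1   2
    86   1   1   1   0   0   0   1   1   1  43  44  46  46  45  46  45  47  78  44  44  78  44  45  47  74  44  46  45  70  45  45  69  68  -1  -1  66   0   1   0   0  -1   1   0   0   1   0
    81   1   1   0   1   1   2   1   0   1   1  45  47  47  46  46  82  82  82  82  81  80  80  78  77  77  77  75  75  74  
[... 7837 characters left out ...]
   0   1   0   1   0   0   0  -1   0   0   0   0   0   0   1
  -117   1   1   1   1   1   0   0   0   0   1   2   0   2   0   2   0   1   2   1   2   0   0   0   1   1   0   1   1   0   2   1   0   1   1   0   1   1   1   2   0   0   2   1   0   1   0
  -121   1   0   0  -1   0   0   1   0  -1  -1  -1   0   0   1   0  -1  -1   0   0   0   0  -1   0   0   1   0   0  -1   0   0  -1   0   1  -1   0   0   0   0  -1   1   0   0  -1   0   0   2
10397 [-84.28189464 -81.93508688 -65.26338786 -52.2203962  -50.41474324] [ -0.61465688 -71.33756722] [471.50184609 489.99995958]
stopper ((0.42161670327186584, 0.2985369563102722), 0.017982076853513718) [0.42194161 0.29866092 0.03173846] 0.03178946879969763
```

>>> {"name": "drive_tool", "arguments": {
  "rows": [
    [[0.19, 0.065, -0.94, -0.12, 32], [0.19, 0.065, -0.94, -0.12, 32], [0.19, 0.065, -0.94, -0.12, 32], [0.19, 0.065, -0.94, -0.12, 32], [0.17, 0.065, -0.94, -0.12, 32]]
  ],
  "force": 40
}}

```text
time_s: 2.95
ee_pos: [0.5139, 0.3171, 0.1876]
eef_rot: [[0.165, 0.986, -0.001], [0.986, -0.165, -0.0], [-0.0, -0.001, -1.0]]
force: [0.8, -0.4, -0.2]
opening: 0.0324
gripper_force: 0.0
```

```bash
sed -i 's/O=np.array.*/O=np.array([.5786,.3054,0])/' bf.py; python3 look.py w2 scale_bar; python3 - <<'E'
from h import *; from bf import *
P=np.load("pics/w1.npy");q=P[240:330,300:370].reshape(-1,3);print("mixer",np.nanpercentile(q,[5,50,95],axis=0).round(2).tolist())
s=ctrl.read_state();print(tob(s["ee_pos"]),s["opening"],s["force"])
P=np.load("pics/w2.npy");B=tob(P);m=(B[...,2]>80)&(B[...,2]<100)&(B[...,0]<-52)&(B[...,0]>-85)&(abs(B[...,1])<28)
q=B[m];print(len(q),np.percentile(q[:,0],[1,5,50,95,99]) if len(q) else 0)
E
```

```text
[[0.986, 0.156, 0.053, 0.527], [-0.165, 0.934, 0.318, 0.4], [0.0, -0.322, 0.947, 0.311], [0.0, 0.0, 0.0, 1.0]] [[0.0, 0.947, 0.322, 0.084], [1.0, -0.0, -0.001, -0.001], [-0.001, 0.322, -0.947, -0.124], [0.0, 0.0, 0.0, 1.0]] [[342.0, 0.0, 283.7], [0.0, 342.0, 209.8], [0.0, 0.0, 1.0]]
scale_bar 0.81 [276.  98. 478. 316.] 28864
   [0.5946 0.3171 0.0751] [0.512 0.22  0.066] [0.649 0.381 0.092]
3.05 [0.50998347 0.31487494 0.18040002] [[0.1652, 0.9862, -0.0149], [0.9862, -0.1653, -0.0073], [-0.0097, -0.0135, -0.9999]] [4.63537370e-01 7.57590191e-02 1.82213355e+00 1.10327641e-04
 1.26027870e+00 6.29518099e-01]
mixer [[0.48, 0.01, 0.03], [0.53, 0.09, 0.07], [0.58, 0.14, 0.11]]
[-69.23389375  -2.16125702 180.40001851] 0.032058897591980356 [-1.42528574  0.59353529 -1.35883028]
1300 [-70.76663795 -70.65260047 -65.14851517 -59.74653367 -59.2218379 ]
```

View pics/w2.png

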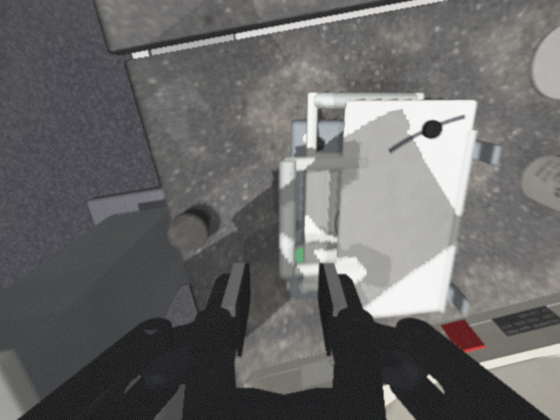

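>>> {"name": "drive_tool", "arguments": {
  "rows": [
    [[0, 0, -0.6, 0, 32], [0, 0, -0.6, 0, 32], [0, 0, -0.5, 0, 32], [0, 0, -0.36, 0, 32], [0, 0, 0, 0, 32]]
  ]
}}

```text
time_s: 3.55
ee_pos: [0.5133, 0.3163, 0.0861]
eef_rot: [[0.166, 0.986, -0.003], [0.986, -0.166, -0.001], [-0.002, -0.003, -1.0]]
force: [0.1, -0.2, 0.2]
opening: 0.0321
gripper_force: 0.0
```

>>> {"name": "drive_tool", "arguments": {
  "rows": [
    [[0, 0, 0, 0, 0], [0, 0, 0, 0, 0], [0, 0, 0, 0, 0], [0, 0, 0, 0, 0]]
  ],
  "force": 40
}}

```text
time_s: 3.95
ee_pos: [0.5157, 0.317, 0.089]
eef_rot: [[0.167, 0.986, 0.002], [0.986, -0.167, 0.003], [0.003, 0.002, -1.0]]
force: [-2.2, 2.4, 1.2]
opening: 0.0103
gripper_force: 39.1
```

```bash
python3 - <<'E'
from h import *; from bf import *
s=ctrl.read_state();print(s["time_s"],tob(s["ee_pos"]),s["opening"],s["force"],s["gripper_force"],s["ee_pos"])
# arc waypoints rows in world units, 50mm
import math
f0=0.172; c=lambda f:np.array([66-133*math.cos(f),0,64+133*math.sin(f)])
fs=np.linspace(f0,1.571,11)
for a,b in zip(fs,fs[1:]): print((R@(c(b)-c(a))/50).round(2).tolist())
E
```

```text
3.95 [-63.95378324   0.93173231  88.96208086] 0.01030517469955768 [-2.1505282   2.41704182  1.23233504] 39.12907004356384 [0.51570734 0.31703907 0.08896208]
[0.09, -0.01, 0.36]
[0.14, -0.02, 0.35]
[0.18, -0.03, 0.32]
[0.23, -0.04, 0.29]
[0.26, -0.04, 0.26]
[0.3, -0.05, 0.22]
[0.32, -0.06, 0.17]
[0.34, -0.06, 0.13]
[0.36, -0.06, 0.08]
[0.37, -0.06, 0.03]
```

>>> {"name": "drive_tool", "arguments": {
  "rows": [
    [[0.09, -0.01, 0.36, 0, 0], [0.14, -0.02, 0.35, 0, 0], [0.18, -0.03, 0.32, 0, 0], [0.23, -0.04, 0.29, 0, 0], [0.26, -0.04, 0.26, 0, 0]]
  ]
}}

```text
time_s: 4.45
ee_pos: [0.5553, 0.3104, 0.1668]
eef_rot: [[0.167, 0.986, -0.013], [0.986, -0.167, 0.001], [-0.001, -0.013, -1.0]]
force: [-17.9, 3.2, 10.5]
opening: 0.0102
gripper_force: 39.2
```

>>> {"name": "drive_tool", "arguments": {
  "rows": [
    [[0.3, -0.05, 0.22, 0, 0], [0.32, -0.06, 0.17, 0, 0], [0.34, -0.06, 0.13, 0, 0], [0.36, -0.06, 0.08, 0, 0], [0.37, -0.06, 0.03, 0, 0]]
  ]
}}

```text
time_s: 4.95
ee_pos: [0.6448, 0.2953, 0.2005]
eef_rot: [[0.167, 0.986, 0.0], [0.986, -0.167, 0.002], [0.002, 0.0, -1.0]]
force: [-4.6, 2.0, 4.9]
opening: 0.0102
gripper_force: 42.1
```

>>> {"name": "drive_tool", "arguments": {
  "rows": [
    [[0.02, 0, 0, 0, 0], [0.0, 0, 0, 0, 0], [0, 0, 0, 0, 0]]
  ]
}}

```text
time_s: 5.25
ee_pos: [0.6452, 0.2952, 0.2007]
eef_rot: [[0.167, 0.986, -0.0], [0.986, -0.167, 0.001], [0.001, -0.0, -1.0]]
force: [-6.3, 1.0, 8.9]
opening: 0.0103
gripper_force: 42.3
```

```bash
python3 - <<'E'
from h import *; from bf import *
s=ctrl.read_state();print(s["time_s"],tob(s["ee_pos"]),s["opening"],s["force"],s["gripper_force"],s["ee_pos"])
E
```

```text
5.25 [ 67.3192874    1.10265429 200.74589467] 0.010349489823143529 [-6.31358876  0.98732139  8.91657682] 42.28204607963562 [0.64515157 0.29520238 0.20074589]
```

>>> {"name": "drive_tool", "arguments": {
  "rows": [
    [[0.08, -0.01, -0.03, 0, 0], [0, 0, 0, 0, 0], [0, 0, 0, 0, 0]]
  ]
}}

```text
time_s: 5.55
ee_pos: [0.6455, 0.2952, 0.2006]
eef_rot: [[0.167, 0.986, -0.01], [0.986, -0.167, 0.001], [-0.001, -0.01, -1.0]]
force: [-23.7, -0.5, 20.3]
opening: 0.0103
gripper_force: 43.4
```

>>> {"name": "drive_tool", "arguments": {
  "rows": [
    [[-0.04, 0.01, 0.02, 0, 32], [0, 0, 0, 0, 32], [0, 0, 0, 0, 32], [0, 0, 0.5, 0, 32], [0, 0, 0.9, 0, 32]]
  ]
}}

```text
time_s: 6.05
ee_pos: [0.6457, 0.2931, 0.2614]
eef_rot: [[0.168, 0.986, -0.01], [0.986, -0.168, -0.004], [-0.006, -0.009, -1.0]]
force: [0.5, -0.5, -0.0]
opening: 0.0323
gripper_force: 0.0
```

>>> {"name": "drive_tool", "arguments": {
  "rows": [
    [[-0.45, 0.01, 0, 0.94, 60], [-0.45, 0.01, 0, 0.94, 60], [-0.45, 0.01, 0, 0.94, 60], [-0.45, 0.01, 0, 0.94, 60], [-0.45, 0.01, 0, 0.94, 60]]
  ]
}}

```text
time_s: 6.55
ee_pos: [0.5345, 0.2965, 0.2665]
eef_rot: [[-0.473, 0.881, -0.0], [0.881, 0.473, -0.001], [-0.0, -0.0, -1.0]]
force: [-0.2, -0.2, 1.2]
opening: 0.0601
gripper_force: 0.0
```

>>> {"name": "drive_tool", "arguments": {
  "rows": [
    [[-0.45, 0.01, -0.3, 0.94, 60], [-0.45, 0.01, -0.3, 0.94, 60], [-0.45, 0.01, -0.3, 0.94, 60], [-0.45, 0.01, -0.3, 0.94, 60], [-0.45, 0.01, -0.3, 0.94, 60]]
  ]
}}

```text
time_s: 7.05
ee_pos: [0.4219, 0.299, 0.1911]
eef_rot: [[-0.912, 0.409, 0.0], [0.409, 0.912, -0.0], [-0.0, -0.0, -1.0]]
force: [-0.1, 0.9, 0.0]
opening: 0.0603
gripper_force: 0.0
```

>>> {"name": "drive_tool", "arguments": {
  "rows": [
    [[0, 0, 0, 0.94, 60], [0, 0, 0, 0.9, 60], [0, 0, 0, 0, 60]]
  ]
}}

```text
time_s: 7.35
ee_pos: [0.4226, 0.2991, 0.1916]
eef_rot: [[-0.986, 0.169, -0.0], [0.169, 0.986, -0.0], [0.0, -0.0, -1.0]]
force: [0.5, -0.2, 0.8]
opening: 0.0604
gripper_force: 0.0
```

```bash
python3 look.py w3 stopper scale_plate index_rider; python3 - <<'E'
import numpy as np,cv2
from bf import *
P=np.load("pics/w3.npy")
S=P[np.load("pics/w3_stopper.npy")];S=S[S[:,2]>.026];print(cv2.minEnclosingCircle(S[:,:2].astype(np.float32)),S.mean(0),np.median(S[:,2]))
q=tob(P[np.load("pics/w3_scale_plate.npy")]);q=q[(q[:,2]>90)&(q[:,0]>50)];print(len(q),np.percentile(q,[2,50,98],axis=0) if len(q) else 0)
if len(q)>50:
    q=q[abs(q[:,0]-np.median(q[:,0]))<5];print(np.polyfit(q[:,2],q[:,0],1),np.polyfit(q[:,1],q[:,0],1))
E
```

```text
[[0.169, -0.933, -0.318, 0.34], [0.986, 0.16, 0.055, 0.315], [-0.0, -0.323, 0.947, 0.316], [0.0, 0.0, 0.0, 1.0]] [[0.0, 0.947, 0.323, 0.084], [1.0, -0.0, -0.0, 0.001], [0.0, 0.323, -0.947, -0.124], [0.0, 0.0, 0.0, 1.0]] [[342.0, 0.0, 283.7], [0.0, 342.0, 209.8], [0.0, 0.0, 1.0]]
stopper 0.68 [260. 174. 303. 215.] 1312
   [0.4204 0.298  0.0319] [0.405 0.282 0.016] [0.437 0.314 0.033]
7.55 [0.42279891 0.29929436 0.19200072] [[-0.9853, 0.1709, 0.0001], [0.1709, 0.9853, -0.0001], [-0.0001, -0.0001, -1.0]] [ 5.12388625e-01 -1.27203969e-01  2.00053894e+00 -9.72547418e-05
  1.26824420e+00 -8.86602770e-01]
((0.42144277691841125, 0.2977555990219116), 0.018014973029494286) [0.42077195 0.29797168 0.03192296] 0.03193910734752192Traceback (most recent call last):
  File "<stdin>", line 5, in <module>
    fid = stack.enter_context(open(os.fspath(file), "rb"))
                              ~~~~^^^^^^^^^^^^^^^^^^^^^^^
FileNotFoundError: [Errno 2] No such file or directory: 'pics/w3_scale_plate.npy'
```

View pics/w3.png

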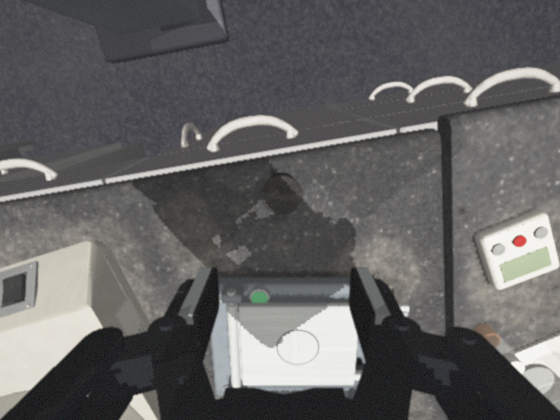

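>>> {"name": "drive_tool", "arguments": {
  "rows": [
    [[-0.02, -0.03, -0.8, 0, 60], [0, 0, -0.8, 0, 60], [0, 0, -0.8, 0, 60], [0, 0, -0.6, 0, 60], [0, 0, -0.3, 0, 60]]
  ]
}}

```text
time_s: 8.05
ee_pos: [0.4198, 0.2967, 0.0238]
eef_rot: [[-0.985, 0.17, -0.004], [0.17, 0.985, -0.003], [0.004, -0.003, -1.0]]
force: [-0.1, -0.4, -0.3]
opening: 0.06
gripper_force: 0.0
```

>>> {"name": "drive_tool", "arguments": {
  "rows": [
    [[0, 0, 0, 0, 60], [0, 0, 0, 0, 25], [0, 0, 0, 0, 25], [0, 0, 0, 0, 25], [0, 0, 0, 0, 25]]
  ],
  "force": 20
}}

```text
time_s: 8.55
ee_pos: [0.423, 0.2987, 0.0292]
eef_rot: [[-0.986, 0.169, 0.004], [0.169, 0.986, 0.002], [-0.003, 0.002, -1.0]]
force: [-0.7, -1.1, 5.4]
opening: 0.0334
gripper_force: 20.1
```

```bash
python3 - <<'E'
from h import *; from bf import *
s=ctrl.read_state();print(s["time_s"],tob(s["ee_pos"]),s["opening"],s["force"],s["gripper_force"],s["ee_pos"])
P=np.load("pics/w3.npy")
print("spot px",tob(P[340:355,290:306].reshape(-1,3)).mean(0), "expected -4,-18,44 world", tow([-4,-18,44]))
E
```

```text
8.55 [-152.25169835  -32.68349319   29.16062497] 0.03344804446272896 [-0.68614093 -1.11426063  5.44967272] 20.06538867484778 [0.42302394 0.29870079 0.02916062]
spot px [nan nan nan] expected -4,-18,44 world [0.57163928 0.28832521 0.044     ]
```

>>> {"name": "drive_tool", "arguments": {
  "rows": [
    [[0, 0, 0.3, 0, 25], [0, 0, 0.6, 0, 25], [0, 0, 0.8, 0, 25], [0, 0, 0.6, 0, 25], [0, 0, 0, 0, 25]]
  ]
}}

```text
time_s: 9.05
ee_pos: [0.4244, 0.2997, 0.1488]
eef_rot: [[-0.986, 0.169, 0.01], [0.169, 0.986, 0.006], [-0.009, 0.007, -1.0]]
force: [0.9, 0.3, 0.4]
opening: 0.0336
gripper_force: 20.1
```

```bash
python3 - <<'E'
from h import *; from bf import *
d=np.load("pics/w3.npz");cw=d["cw"];K=d["mtx"]
# ring fit in w3
im=cv2.imread("pics/w3.png");P=np.load("pics/w3.npy")
def ray(u,v,z):
    r=cw[:3,:3]@np.array([(u-K[0,2])/K[0,0],-(v-K[1,2])/K[1,1],-1]);o=cw[:3,3];return o+r*(z-o[2])/r[2]
for u,v in((298,347),(277,347),(319,347),(298,330),(298,364)): print(u,v,tob(ray(u,v,.044)).round(1))
q=P[335:375,245:350].reshape(-1,3);print(np.isnan(q).mean(),np.nanmedian(tob(q),axis=0))
d=shot("wrist");cv2.imwrite("pics/w4.png",d["frame"]);r=viewer.cut_out(d,"stopper");print([(x["p"],x["extent"]) for x in r[:2]])
P=cloud(d)
if r:
    S=P[r[0]["pixels"]];print(np.nanmedian(S,0),np.nanpercentile(S,[2,98],axis=0))
s=ctrl.read_state();print(s["time_s"],s["ee_pos"],s["opening"],s["force"],s["gripper_force"])
E
```

```text
298 347 [ -3.5 -17.5  44. ]
277 347 [ -3.5 -37.9  44. ]
319 347 [-3.5  2.9 44. ]
298 330 [-23.3 -17.8  44. ]
298 364 [ 17.1 -17.3  44. ]
0.0054761904761904765 [  5.29043768 -18.36406101  44.20264262]
[]
9.15 [0.42186038 0.29821085 0.14357461] 0.033298310518975104 [-0.42449676  0.09789897 -1.19733923] 20.065884408541024
```

View pics/w4.png

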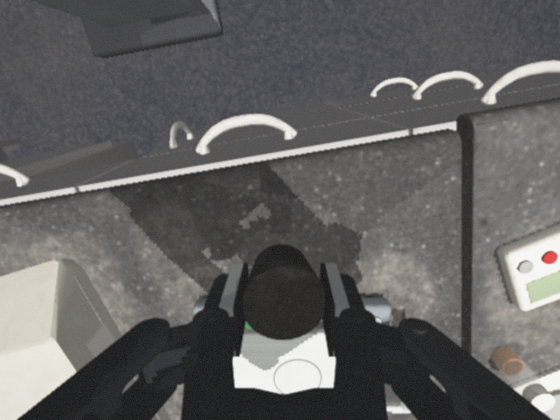

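>>> {"name": "drive_tool", "arguments": {
  "rows": [
    [[0.4, -0.02, 0, 0, 25], [0.7, -0.04, 0, 0, 25], [0.7, -0.04, 0, 0, 25], [0.7, -0.04, 0, 0, 25], [0.4, -0.03, 0, 0, 25]]
  ]
}}

```text
time_s: 9.65
ee_pos: [0.5675, 0.2886, 0.1398]
eef_rot: [[-0.985, 0.17, -0.003], [0.17, 0.985, -0.001], [0.003, -0.002, -1.0]]
force: [-0.6, -0.4, 0.1]
opening: 0.0335
gripper_force: 20.1
```

>>> {"name": "drive_tool", "arguments": {
  "rows": [
    [[0.14, -0.01, -0.1, 0, 25], [0, 0, -0.3, 0, 25], [0, 0, -0.4, 0, 25], [0, 0, -0.3, 0, 25], [0, 0, 0, 0, 25]]
  ]
}}

```text
time_s: 10.15
ee_pos: [0.5698, 0.288, 0.0823]
eef_rot: [[-0.986, 0.168, -0.008], [0.168, 0.986, -0.003], [0.007, -0.004, -1.0]]
force: [0.1, -0.0, -1.6]
opening: 0.0337
gripper_force: 20.1
```

```bash
python3 - <<'E'
from h import *; from bf import *
s=ctrl.read_state();print(s["time_s"],tob(s["ee_pos"]),s["ee_pos"],s["opening"],s["force"],s["gripper_force"])
E
```

```text
10.15 [ -5.80335991 -18.59583886  82.33559932] [0.56976155 0.2880401  0.0823356 ] 0.03368204952401137 [ 0.07088779 -0.031955   -1.57350955] 20.062290946953
```

>>> {"name": "drive_tool", "arguments": {
  "rows": [
    [[0, 0, 0, 0, 25], [0, 0, -0.06, 0, 25], [0, 0, -0.06, 0, 25], [0, 0, -0.06, 0, 25], [0, 0, 0, 0, 25]]
  ]
}}

```text
time_s: 10.65
ee_pos: [0.5733, 0.2889, 0.0778]
eef_rot: [[-0.986, 0.169, -0.0], [0.169, 0.986, -0.0], [0.0, -0.0, -1.0]]
force: [-0.3, -0.7, -0.2]
opening: 0.0337
gripper_force: 20.1
```

>>> {"name": "drive_tool", "arguments": {
  "rows": [
    [[0, 0, -0.04, 0, 25], [0, 0, -0.04, 0, 25], [0, 0, -0.02, 0, 25], [0, 0, 0, 0, 25], [0, 0, 0, 0, 25]]
  ]
}}

```text
time_s: 11.15
ee_pos: [0.5737, 0.2889, 0.0734]
eef_rot: [[-0.986, 0.169, 0.0], [0.169, 0.986, 0.0], [-0.0, 0.0, -1.0]]
force: [-0.7, -0.9, 2.0]
opening: 0.0334
gripper_force: 20.2
```

>>> {"name": "drive_tool", "arguments": {
  "rows": [
    [[0, 0, -0.01, 0, 36], [0, 0, 0, 0, 40], [0, 0, 0, 0, 48], [0, 0, 0, 0, 60], [0, 0, 0, 0, 60]]
  ]
}}

```text
time_s: 11.65
ee_pos: [0.5735, 0.2889, 0.0724]
eef_rot: [[-0.986, 0.169, -0.0], [0.169, 0.986, -0.0], [0.0, -0.0, -1.0]]
force: [0.1, -0.1, 0.4]
opening: 0.0598
gripper_force: 0.0
```

>>> {"name": "drive_tool", "arguments": {
  "rows": [
    [[0, 0, 0.2, 0, 60], [0, 0, 0.4, 0, 60], [0, 0, 0.7, 0, 60], [0, 0, 0.9, 0, 60], [0, 0, 0.8, 0, 60]]
  ]
}}

```text
time_s: 12.15
ee_pos: [0.5736, 0.2889, 0.2253]
eef_rot: [[-0.986, 0.169, 0.001], [0.169, 0.986, 0.0], [-0.001, 0.001, -1.0]]
force: [0.9, 0.1, 0.6]
opening: 0.0601
gripper_force: 0.0
```

>>> {"name": "drive_tool", "arguments": {
  "rows": [
    [[-0.8, -0.1, 0.5, -0.9, 60], [-0.8, -0.1, 0.5, -0.9, 60], [-0.8, -0.1, 0.5, -0.9, 60], [-0.8, -0.1, 0, -0.9, 60], [-0.6, 0, 0, -0.9, 60]]
  ]
}}

```text
time_s: 12.65
ee_pos: [0.382, 0.2687, 0.2999]
eef_rot: [[-0.694, 0.72, 0.003], [0.72, 0.694, 0.002], [-0.001, 0.004, -1.0]]
force: [0.3, 0.3, 0.1]
opening: 0.06
gripper_force: 0.0
```

```bash
python3 - <<'E'
from h import *; from bf import *
for n in("scene","top"):
    d=shot(n);P=cloud(d);cv2.imwrite(f"pics/s_{n}.png",d["frame"])
    for t in ("stopper","index_rider","scale_plate"):
        for r in viewer.cut_out(d,t)[:1]:
            q=tob(P[r["pixels"]]);print(n,t,round(r["p"],2),np.round(r["extent"]),np.nanmedian(q,0).round(1),np.nanpercentile(q,[3,97],axis=0).round(0).tolist())
s=ctrl.read_state();print(s["time_s"],s["ee_pos"],s["joint_pos"])
E
```

```text
scene stopper 0.65 [232. 167. 238. 177.] [ -3.6 -27.2  73.5] [[-16.0, -37.0, 44.0], [11.0, 8.0, 79.0]]
scene index_rider 0.53 [242. 126. 258. 165.] [ 66.9  19.4 130. ] [[63.0, -54.0, -3.0], [149.0, 224.0, 204.0]]
scene scale_plate 0.87 [244. 131. 258. 164.] [ 66.8  16.1 130. ] [[63.0, -55.0, -1.0], [140.0, 204.0, 204.0]]
top stopper 0.51 [196. 208. 207. 221.] [ -1.9 -19.7  76.2] [[-17.0, -34.0, 67.0], [13.0, -5.0, 82.0]]
top index_rider 0.74 [171. 182. 239. 241.] [ 16.8 -17.4  41.5] [[-57.0, -104.0, 0.0], [71.0, 80.0, 200.0]]
top scale_plate 0.8 [168. 182. 230. 196.] [ 66.1  -8.4 148.3] [[63.0, -81.0, 65.0], [72.0, 71.0, 205.0]]
13.05 [0.38428175 0.26887399 0.2974977 ] [ 4.96018305e-01 -3.15852160e-01  1.97926943e+00 -7.71430212e-05
  1.47852095e+00 -2.76624931e-01]
```

>>> {"name": "drive_tool", "arguments": {
  "rows": [
    [[-0.15, 0, -0.3, -1, 60], [-0.15, 0, -0.3, -1, 60], [-0.15, 0, -0.3, -1, 60], [-0.15, 0, -0.3, -1, 60], [-0.15, 0, -0.3, -1, 60]]
  ]
}}

```text
time_s: 13.55
ee_pos: [0.3463, 0.2688, 0.2216]
eef_rot: [[-0.068, 0.998, -0.001], [0.998, 0.068, -0.001], [-0.001, -0.001, -1.0]]
force: [-0.3, 0.4, 0.6]
opening: 0.0603
gripper_force: 0.0
```

>>> {"name": "drive_tool", "arguments": {
  "rows": [
    [[0, 0, 0, -1, 60], [0, 0, 0, -1, 60], [0, 0, 0, -1, 60], [0, 0, 0, -1, 60], [0, 0, 0, -1, 60]]
  ]
}}

```text
time_s: 14.05
ee_pos: [0.3467, 0.2688, 0.2222]
eef_rot: [[0.589, 0.808, -0.001], [0.808, -0.589, -0.001], [-0.001, -0.0, -1.0]]
force: [-0.7, -0.5, -0.8]
opening: 0.0601
gripper_force: 0.0
```

>>> {"name": "drive_tool", "arguments": {
  "rows": [
    [[0, 0, 0, -1, 60], [0, 0, 0, -1, 60], [0, 0, 0, -1, 60], [0, 0, 0, -1, 60], [0, 0, 0, -1, 60]]
  ]
}}

```text
time_s: 14.55
ee_pos: [0.3466, 0.2688, 0.2222]
eef_rot: [[0.971, 0.241, -0.001], [0.241, -0.971, -0.001], [-0.001, 0.0, -1.0]]
force: [-0.1, -0.1, -0.4]
opening: 0.0599
gripper_force: 0.0
```

>>> {"name": "drive_tool", "arguments": {
  "rows": [
    [[0, 0, 0, -1, 60], [0, 0, 0, -1, 60], [0, 0, 0, -0.5, 60], [0, 0, 0, 0, 60], [0, 0, 0, 0, 60]]
  ]
}}

```text
time_s: 15.05
ee_pos: [0.3464, 0.2689, 0.2223]
eef_rot: [[0.995, -0.099, -0.001], [-0.099, -0.995, -0.0], [-0.001, 0.0, -1.0]]
force: [-0.0, 0.6, -0.1]
opening: 0.0603
gripper_force: 0.0
```

```bash
python3 look.py w5 index_rider rider_index plate_pointer stopper
```

```text
[[-0.098, 0.942, 0.32, 0.428], [-0.995, -0.093, -0.031, 0.262], [0.001, -0.322, 0.947, 0.346], [0.0, 0.0, 0.0, 1.0]] [[0.0, 0.947, 0.321, 0.082], [1.0, -0.0, -0.0, -0.001], [-0.0, 0.321, -0.947, -0.124], [0.0, 0.0, 0.0, 1.0]] [[342.0, 0.0, 283.7], [0.0, 342.0, 209.8], [0.0, 0.0, 1.0]]
15.3 [0.34607986 0.26890497 0.22249427] [[0.9951, -0.0993, -0.0001], [-0.0993, -0.9951, -0.0001], [-0.0001, 0.0001, -1.0]] [ 5.37957027e-01 -3.52031114e-01  2.13162031e+00 -4.86189279e-06
  1.36210206e+00  2.20817107e+00]
```

View pics/w5.png

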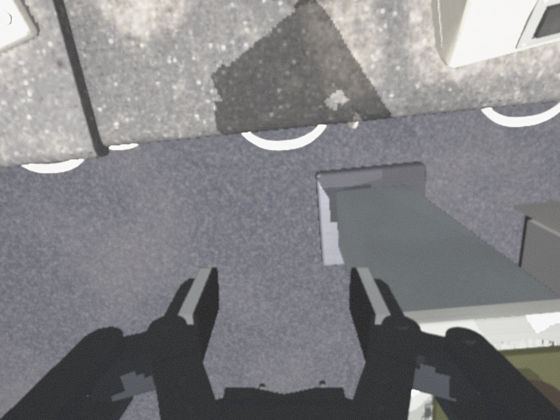

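>>> {"name": "drive_tool", "arguments": {
  "rows": [
    [[0.2, 0, 0.05, 1, 60], [0.2, 0, 0.05, 1, 60], [0.2, 0, 0.05, 1, 60], [0.2, 0, 0.05, 1, 60], [0.2, 0, 0.05, 1, 60]]
  ]
}}

```text
time_s: 15.8
ee_pos: [0.3964, 0.2689, 0.2351]
eef_rot: [[0.823, 0.568, 0.0], [0.568, -0.823, 0.0], [0.0, -0.0, -1.0]]
force: [0.3, -0.2, -0.7]
opening: 0.0599
gripper_force: 0.0
```

>>> {"name": "drive_tool", "arguments": {
  "rows": [
    [[0.2, 0, 0.05, 1, 60], [0.2, 0, 0.05, 1, 60], [0.2, 0, 0.05, 1, 60], [0.2, 0, 0.05, 1, 60], [0.2, 0, 0.05, 1, 60]]
  ]
}}

```text
time_s: 16.3
ee_pos: [0.4464, 0.2689, 0.2476]
eef_rot: [[0.265, 0.964, -0.0], [0.964, -0.265, 0.0], [0.0, -0.0, -1.0]]
force: [0.4, 1.0, 0.4]
opening: 0.0604
gripper_force: 0.0
```

>>> {"name": "drive_tool", "arguments": {
  "rows": [
    [[0.2, 0, 0.05, 0.75, 60], [0, 0, 0, 0, 60], [0, 0, 0, 0, 60]]
  ]
}}

```text
time_s: 16.6
ee_pos: [0.4558, 0.2689, 0.2498]
eef_rot: [[0.171, 0.985, -0.001], [0.985, -0.171, -0.0], [-0.0, -0.0, -1.0]]
force: [0.4, -0.3, -0.2]
opening: 0.0598
gripper_force: 0.0
```

```bash
python3 look.py w6 index_rider rider_index plate_pointer stopper
```

```text
[[0.985, 0.162, 0.055, 0.469], [-0.171, 0.933, 0.317, 0.352], [0.0, -0.322, 0.947, 0.374], [0.0, 0.0, 0.0, 1.0]] [[0.0, 0.947, 0.322, 0.084], [1.0, -0.0, -0.001, -0.001], [-0.001, 0.322, -0.947, -0.124], [0.0, 0.0, 0.0, 1.0]] [[342.0, 0.0, 283.7], [0.0, 342.0, 209.8], [0.0, 0.0, 1.0]]
index_rider 0.73 [516.  31. 539.  69.] 271
   [0.6496 0.3557 0.0988] [0.648 0.343 0.09 ] [0.653 0.363 0.105]
rider_index 0.76 [516.  33. 537.  65.] 241
   [0.6495 0.3551 0.0991] [0.648 0.344 0.092] [0.652 0.362 0.105]
plate_pointer 0.8 [348.  21. 481. 208.] 14282
   [0.5715 0.3091 0.044 ] [0.524 0.225 0.039] [0.627 0.391 0.046]
stopper 0.8 [387. 129. 432. 168.] 1484
   [0.5702 0.2901 0.0758] [0.555 0.273 0.051] [0.588 0.305 0.077]
16.85 [0.45558926 0.26892677 0.24987876] [[0.1692, 0.9856, -0.0002], [0.9856, -0.1692, -0.0], [-0.0001, -0.0002, -1.0]] [ 4.31716696e-01 -1.46138116e-01  1.91818377e+00  7.91741029e-05
  1.36977013e+00  6.01765227e-01]
```

View pics/w6.png

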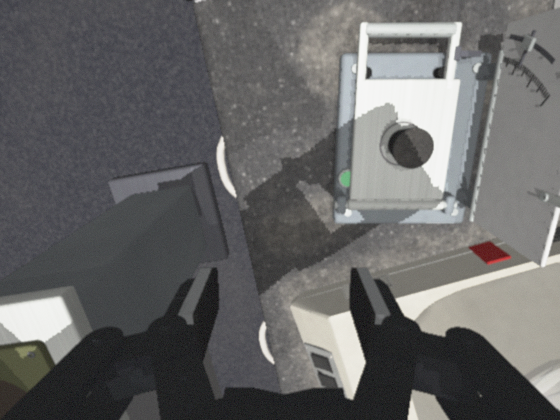

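```bash
python3 - <<'E'
import cv2
im=cv2.imread("pics/w6.png")[5:125,470:560]
cv2.imwrite("pics/w6c.png",cv2.resize(im,None,fx=5,fy=5,interpolation=cv2.INTER_CUBIC))
E
```

```text
(no output)
```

View pics/w6c.png

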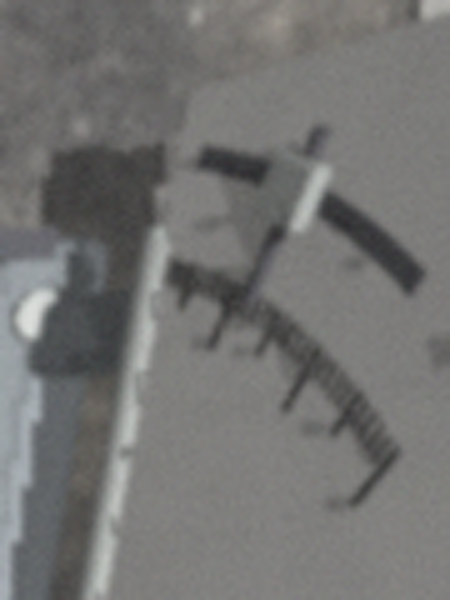

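```bash
python3 - <<'E'
import numpy as np
from bf import *
d=np.load("pics/w6.npz");cw=d["cw"];K=d["mtx"];B=tob(np.load("pics/w6.npy"))
q=B[90:190,500:550].reshape(-1,3);q=q[(q[:,0]>55)&(q[:,0]<75)]
A=np.c_[q[:,1:],np.ones(len(q))];c,res,_,_=np.linalg.lstsq(A,q[:,0],rcond=None);print("plane x=ay+bz+c",c,len(q),np.std(A@c-q[:,0]))
Rc=R.T@cw[:3,:3];o=tob(cw[:3,3])
def hit(cx,cy):
    u,v=470+cx/5-.4,5+cy/5-.4
    r=Rc@np.array([(u-K[0,2])/K[0,0],-(v-K[1,2])/K[1,1],-1])
    t=(c[0]*o[1]+c[1]*o[2]+c[2]-o[0])/(r[0]-c[0]*r[1]-c[1]*r[2]);return o+t*r
for n,p in {"outer":(320,130),"o2":(313,148),"mid":(268,240),"inner":(245,300),"t1":(185,298),"t1e":(175,268),"t2e":(212,345),"t3":(262,350),"t4e":(287,408),"t5":(338,430),"t6e":(352,503),"t6":(397,455),"slotL":(205,155),"slotR":(412,290)}.items():
    h=hit(*p);print(n,h.round(1),"r",np.hypot(h[1]+80,h[2]-40).round(1),"deg",np.degrees(np.arctan2(h[2]-40,h[1]+80)).round(2))
# bar of the table plate & stopper
P=np.load("pics/w6.npy")
m=(abs(B[...,2]-43)<6)&(B[...,1]>70)&(B[...,1]<95)&(B[...,0]>-35)&(B[...,0]<25);b=B[m];print("bar y",np.percentile(b[:,1],[2,50,98]),np.polyfit(b[:,0],b[:,1],1),np.percentile(b[:,2],95))
m=(abs(B[...,2]-45)<5)&(B[...,1]>74)&(B[...,1]<84);b=B[m];print("handle x",np.percentile(b[:,0],[1,99]))
S=B[np.load("pics/w6_stopper.npy")];S=S[S[:,2]>72];import cv2;print("stopper",cv2.minEnclosingCircle(S[:,:2].astype(np.float32)))
E
```

```text
plane x=ay+bz+c [-1.97208961e-03 -1.41975572e-03  6.42665444e+01] 4977 0.481337637936617
outer [64.  69.7 99.8] r 161.2 deg 21.77
o2 [64.  67.5 99.1] r 158.9 deg 21.83
mid [64.  56.  93.1] r 146.0 deg 21.33
inner [64.  47.9 90.5] r 137.5 deg 21.54
t1 [64.1 49.3 75.1] r 134.0 deg 15.19
t1e [64.1 54.1 70.9] r 137.6 deg 12.96
t2e [64.1 41.8 84.5] r 129.6 deg 20.08
t3 [64.  40.4 96.9] r 133.2 deg 25.29
t4e [ 64.1  32.1 105.3] r 129.7 deg 30.23
t5 [ 64.   28.9 117.1] r 133.4 deg 35.3
t6e [ 64.1  19.2 123.1] r 129.4 deg 39.97
t6 [ 64.   25.6 129.6] r 138.5 deg 40.32
slotL [64.  70.3 73.3] r 153.9 deg 12.47
slotR [ 64.   46.5 125.4] r 152.6 deg 34.01
bar y [74.17838226 79.40413109 85.66444802] [2.30509844e-03 7.95287749e+01] 46.84322150652366
handle x [-49.5272916   36.36699025]
stopper ((-3.9526543617248535, -17.791357040405273), 18.00235366821289)
```

>>> {"name": "drive_tool", "arguments": {
  "rows": [
    [[0.25, 0.2, -0.1, 0.94, 32], [0.25, 0.2, -0.1, 0.94, 32], [0.25, 0.2, -0.1, 0.94, 32], [0.25, 0.2, -0.1, 0.94, 32], [0.25, 0.2, -0.1, 0.94, 32]]
  ]
}}

```text
time_s: 17.35
ee_pos: [0.5187, 0.3194, 0.2247]
eef_rot: [[-0.472, 0.882, -0.0], [0.882, 0.472, -0.0], [-0.0, -0.0, -1.0]]
force: [-0.0, 0.4, -0.6]
opening: 0.0318
gripper_force: 0.0
```

>>> {"name": "drive_tool", "arguments": {
  "rows": [
    [[0.26, 0.25, -0.2, 0.94, 32], [0.26, 0.25, -0.2, 0.94, 32], [0.26, 0.25, -0.2, 0.94, 32], [0.26, 0.25, -0.2, 0.94, 32], [0.26, 0.25, -0.2, 0.94, 32]]
  ]
}}

```text
time_s: 17.85
ee_pos: [0.5837, 0.382, 0.1744]
eef_rot: [[-0.912, 0.41, -0.0], [0.41, 0.912, -0.0], [0.0, -0.0, -1.0]]
force: [0.1, 0.5, 0.3]
opening: 0.032
gripper_force: 0.0
```

>>> {"name": "drive_tool", "arguments": {
  "rows": [
    [[0.02, 0.04, -0.4, 0.94, 32], [0.02, 0.03, -0.4, 0.92, 32], [0, 0, 0, 0, 32], [0, 0, 0, 0, 32]]
  ]
}}

```text
time_s: 18.25
ee_pos: [0.5851, 0.3848, 0.1347]
eef_rot: [[-0.985, 0.17, -0.001], [0.17, 0.985, -0.001], [0.001, -0.001, -1.0]]
force: [0.3, 0.6, -0.7]
opening: 0.0319
gripper_force: 0.0
```

```bash
python3 look.py w7 plate_bar stopper; python3 - <<'E'
from h import *; from bf import *
s=ctrl.read_state();print(tob(s["ee_pos"]),s["opening"],np.degrees(np.arctan2(s["eef_rot"][1][1],s["eef_rot"][0][1])))
B=tob(np.load("pics/w7.npy"))
m=(abs(B[...,2]-43)<6)&(B[...,1]>70)&(B[...,1]<95)&(B[...,0]>-38)&(B[...,0]<25);b=B[m];print(len(b),"bar y",np.percentile(b[:,1],[2,50,98]))
E
```

```text
[[0.17, -0.933, -0.317, 0.503], [0.985, 0.161, 0.055, 0.4], [-0.001, -0.322, 0.947, 0.259], [0.0, 0.0, 0.0, 1.0]] [[0.0, 0.947, 0.323, 0.084], [1.0, -0.0, -0.0, 0.001], [0.0, 0.323, -0.947, -0.124], [0.0, 0.0, 0.0, 1.0]] [[342.0, 0.0, 283.7], [0.0, 342.0, 209.8], [0.0, 0.0, 1.0]]
plate_bar 0.93 [ 24. 159. 291. 308.] 23620
   [0.5618 0.302  0.044 ] [0.522 0.225 0.041] [0.622 0.39  0.046]
stopper 0.59 [396.  24. 518. 152.] 10129
   [0.5194 0.512  0.019 ] [0.488 0.479 0.007] [0.554 0.546 0.022]
18.4 [0.58620373 0.3852642  0.13697457] [[-0.9856, 0.1689, 0.0024], [0.1689, 0.9856, 0.0013], [-0.0022, 0.0017, -1.0]] [ 5.04961673e-01  3.18015472e-01  1.61901803e+00 -3.97625784e-05
  1.20180093e+00 -8.96078754e-01]
[ -5.89143245  80.00873722 136.97457086] 0.03202777613494198 80.274627840428
1536 bar y [74.07574502 79.98938564 85.51116712]
```

View pics/w7.png

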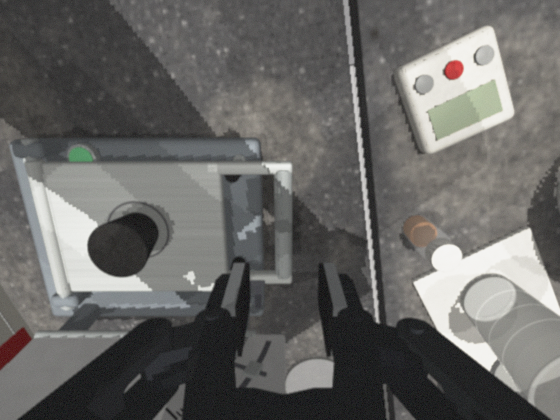

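>>> {"name": "drive_tool", "arguments": {
  "rows": [
    [[0, 0, -0.5, 0, 32], [0, 0, -0.5, 0, 32], [0, 0, -0.4, 0, 32], [0, 0, -0.2, 0, 32], [0, 0, 0, 0, 32]]
  ]
}}

```text
time_s: 18.9
ee_pos: [0.5849, 0.3845, 0.0541]
eef_rot: [[-0.986, 0.168, -0.002], [0.168, 0.986, -0.001], [0.001, -0.001, -1.0]]
force: [-0.5, -0.2, 0.3]
opening: 0.0323
gripper_force: 0.0
```

>>> {"name": "drive_tool", "arguments": {
  "rows": [
    [[0, 0, 0, 0, 32], [0, 0, -0.07, 0, 32], [0, 0, -0.07, 0, 32], [0, 0, 0, 0, 32]]
  ]
}}

```text
time_s: 19.3
ee_pos: [0.5855, 0.3849, 0.048]
eef_rot: [[-0.986, 0.168, -0.0], [0.168, 0.986, 0.0], [0.0, 0.0, -1.0]]
force: [-0.0, -0.7, -0.0]
opening: 0.0321
gripper_force: 0.0
```

>>> {"name": "drive_tool", "arguments": {
  "rows": [
    [[0, 0, 0, 0, 26], [0, 0, 0, 0, 20], [0, 0, 0, 0, 14], [0, 0, 0, 0, 0], [0, 0, 0, 0, 0]]
  ],
  "force": 30
}}

```text
time_s: 19.8
ee_pos: [0.5854, 0.3842, 0.0482]
eef_rot: [[-0.986, 0.167, -0.001], [0.167, 0.986, -0.002], [0.0, -0.002, -1.0]]
force: [-1.8, -4.1, 2.8]
opening: 0.0106
gripper_force: 29.5
```

```bash
python3 - <<'E'
from h import *; from bf import *
s=ctrl.read_state();print(s["time_s"],tob(s["ee_pos"]),s["opening"],s["force"],s["gripper_force"])
c=lambda f:np.array([0,-80+160*np.cos(f),160*np.sin(f)])
fs=np.radians(21.4)*(1-np.cos(np.linspace(0,np.pi,26)))/2
for a,b in zip(fs,fs[1:]): print((R@(c(b)-c(a))/50).round(3).tolist(),end=" ")
print((R@(c(fs[-1])-c(0))/50).round(3))
E
```

```text
19.8 [-6.49145568 78.78828882 48.19775476] 0.010625737509181318 [-1.7744238  -4.14212839  2.80405987] 29.529066681861877
[-0.0, -0.0, 0.005] [-0.0, -0.0, 0.014] [-0.0, -0.0, 0.023] [-0.0, -0.001, 0.032] [-0.0, -0.001, 0.04] [-0.0, -0.002, 0.048] [-0.001, -0.003, 0.055] [-0.001, -0.005, 0.061] [-0.001, -0.006, 0.065] [-0.001, -0.008, 0.069] [-0.002, -0.01, 0.072] [-0.002, -0.012, 0.073] [-0.002, -0.014, 0.074] [-0.003, -0.015, 0.073] [-0.003, -0.017, 0.071] [-0.003, -0.017, 0.068] [-0.003, -0.018, 0.063] [-0.003, -0.017, 0.058] [-0.003, -0.017, 0.052] [-0.003, -0.015, 0.045] [-0.002, -0.013, 0.038] [-0.002, -0.011, 0.03] [-0.001, -0.008, 0.022] [-0.001, -0.005, 0.013] [-0.0, -0.002, 0.004] [-0.037 -0.217  1.168]
```

>>> {"name": "drive_tool", "arguments": {
  "rows": [
    [[0, 0, 0.01, 0, 0], [0, 0, 0.015, 0, 0], [0, 0, 0.02, 0, 0], [0, 0, 0.025, 0, 0], [0, -0.002, 0.03, 0, 0]]
  ]
}}

```text
time_s: 20.3
ee_pos: [0.5854, 0.3841, 0.0521]
eef_rot: [[-0.986, 0.168, -0.001], [0.168, 0.986, -0.001], [0.0, -0.001, -1.0]]
force: [1.5, -5.0, -3.0]
opening: 0.0104
gripper_force: 29.2
```

>>> {"name": "drive_tool", "arguments": {
  "rows": [
    [[0, -0.002, 0.035, 0, 0], [0, -0.002, 0.035, 0, 0], [0, -0.002, 0.035, 0, 0], [0, -0.002, 0.035, 0, 0], [-0.002, -0.002, 0.035, 0, 0]]
  ]
}}

```text
time_s: 20.8
ee_pos: [0.5853, 0.3838, 0.0609]
eef_rot: [[-0.986, 0.168, -0.0], [0.168, 0.986, -0.001], [0.0, -0.001, -1.0]]
force: [2.2, -5.3, -4.5]
opening: 0.0104
gripper_force: 29.2
```

>>> {"name": "drive_tool", "arguments": {
  "rows": [
    [[0, -0.004, 0.04, 0, 0], [-0.001, -0.004, 0.04, 0, 0], [-0.001, -0.005, 0.04, 0, 0], [-0.001, -0.005, 0.04, 0, 0], [-0.001, -0.005, 0.04, 0, 0]]
  ]
}}

```text
time_s: 21.3
ee_pos: [0.5851, 0.3827, 0.0711]
eef_rot: [[-0.986, 0.168, -0.0], [0.168, 0.986, -0.001], [0.0, -0.001, -1.0]]
force: [2.5, -5.7, -5.0]
opening: 0.0102
gripper_force: 29.2
```

```bash
python3 - <<'E'
from h import *; from bf import *
s=ctrl.read_state();print(s["time_s"],tob(s["ee_pos"]),s["opening"],s["force"],s["gripper_force"],np.array(s["eef_rot"]).round(3).tolist())
E
```

```text
21.3 [-6.55093708 77.32740897 71.05683958] 0.010197496630608743 [ 2.54706938 -5.6595898  -5.0199654 ] 29.155924916267395 [[-0.986, 0.168, -0.0], [0.168, 0.986, -0.001], [0.0, -0.001, -1.0]]
```

>>> {"name": "drive_tool", "arguments": {
  "rows": [
    [[-0.001, -0.007, 0.04, 0, 0], [-0.001, -0.007, 0.04, 0, 0], [-0.001, -0.007, 0.04, 0, 0], [-0.001, -0.008, 0.04, 0, 0], [-0.001, -0.008, 0.04, 0, 0]]
  ]
}}

```text
time_s: 21.8
ee_pos: [0.5848, 0.381, 0.0813]
eef_rot: [[-0.986, 0.168, -0.0], [0.168, 0.986, -0.0], [0.0, -0.001, -1.0]]
force: [2.3, -5.3, -5.3]
opening: 0.0107
gripper_force: 29.1
```

>>> {"name": "drive_tool", "arguments": {
  "rows": [
    [[-0.002, -0.01, 0.04, 0, 0], [-0.002, -0.01, 0.04, 0, 0], [-0.002, -0.01, 0.04, 0, 0], [-0.002, -0.01, 0.04, 0, 0], [-0.002, -0.01, 0.04, 0, 0]]
  ]
}}

```text
time_s: 22.3
ee_pos: [0.5844, 0.3787, 0.0918]
eef_rot: [[-0.986, 0.167, -0.0], [0.167, 0.986, -0.0], [-0.0, -0.0, -1.0]]
force: [1.6, -4.6, -6.1]
opening: 0.0107
gripper_force: 29.1
```

>>> {"name": "drive_tool", "arguments": {
  "rows": [
    [[-0.002, -0.011, 0.035, 0, 0], [-0.002, -0.011, 0.035, 0, 0], [-0.002, -0.011, 0.035, 0, 0], [-0.002, -0.011, 0.035, 0, 0], [-0.002, -0.011, 0.035, 0, 0]]
  ]
}}

```text
time_s: 22.8
ee_pos: [0.584, 0.3761, 0.1007]
eef_rot: [[-0.986, 0.167, 0.0], [0.167, 0.986, 0.0], [-0.0, 0.0, -1.0]]
force: [2.6, -4.5, -4.8]
opening: 0.0105
gripper_force: 29.1
```

>>> {"name": "drive_tool", "arguments": {
  "rows": [
    [[-0.001, -0.01, 0.03, 0, 0], [-0.001, -0.009, 0.025, 0, 0], [-0.001, -0.008, 0.02, 0, 0], [-0.001, -0.006, 0.015, 0, 0], [0, -0.003, 0.01, 0, 0]]
  ]
}}

```text
time_s: 23.3
ee_pos: [0.5837, 0.3744, 0.1056]
eef_rot: [[-0.986, 0.167, 0.0], [0.167, 0.986, 0.0], [0.0, 0.0, -1.0]]
force: [2.5, -2.6, -5.1]
opening: 0.0107
gripper_force: 29.2
```

```bash
python3 look.py w8 stopper plate_bar; python3 - <<'E'
from h import *; from bf import *
s=ctrl.read_state();print(s["time_s"],tob(s["ee_pos"]),s["opening"],s["force"],s["gripper_force"])
B=tob(np.load("pics/w8.npy"))
# plate plane: points over x -45..20, y -60..15 excluding stopper
q=B.reshape(-1,3);q=q[(abs(q[:,0])<45)&(q[:,1]>-65)&(q[:,1]<20)&(q[:,2]>40)&(q[:,2]<110)]
p=np.zeros(2)
best=None
rng=np.random.default_rng(0)
for _ in range(300):
    a=q[rng.choice(len(q),3,False)];n=np.cross(a[1]-a[0],a[2]-a[0]);n/=np.linalg.norm(n)+1e-9;n*=np.sign(n[2])
    k=(abs((q-a[0])@n)<1.5).sum()
    if abs(n[0])<.15 and (best is None or k>best[0]): best=(k,n,a[0])
k,n,a0=best;i=q[abs((q-a0)@n)<1.5];c=i.mean(0);n=np.linalg.svd(i-c,full_matrices=False)[2][2];n*=np.sign(n[2])
print(k,len(q),n,"tilt",np.degrees(np.arctan2(-n[1],n[2])),c)
hp=q-c;h=hp@n;st=q[(h>25)&(h<36)];print(len(st),np.median(st,0) if len(st) else 0)
for nm in("top","scene"):
    d=shot(nm);cv2.imwrite(f"pics/f_{nm}.png",d["frame"])
E
```

```text
[[0.167, -0.933, -0.318, 0.501], [0.986, 0.158, 0.054, 0.39], [0.0, -0.322, 0.947, 0.23], [0.0, 0.0, 0.0, 1.0]] [[0.0, 0.947, 0.323, 0.084], [1.0, -0.0, -0.0, 0.001], [0.0, 0.323, -0.947, -0.124], [0.0, 0.0, 0.0, 1.0]] [[342.0, 0.0, 283.7], [0.0, 342.0, 209.8], [0.0, 0.0, 1.0]]
stopper 0.97 [ 28. 244. 128. 328.] 6043
   [0.5659 0.2847 0.0931] [0.553 0.259 0.071] [0.583 0.294 0.101]
plate_bar 0.74 [  8. 165. 298. 376.] 27508
   [0.5553 0.3119 0.0753] [0.522 0.231 0.045] [0.617 0.383 0.102]
23.45 [0.58373326 0.37439615 0.10558898] [[-0.9859, 0.1675, 0.0], [0.1675, 0.9859, 0.0003], [0.0, 0.0003, -1.0]] [ 4.92832327e-01  3.34527042e-01  1.65519987e+00  2.72760114e-04
  1.15172940e+00 -9.09819193e-01]
23.45 [ -6.50513542  68.88035262 105.58897797] 0.010132553951255575 [ 1.7890841  -3.56183965 -4.65523684] 29.19537842273712
13350 19414 [ 6.92471640e-05 -3.47058877e-01  9.37843340e-01] tilt 20.307528105822776 [-11.64088243 -14.60750392  68.61841007]
3728 [ -6.71790635 -29.42194425  96.00894785]
```

View pics/w8.png

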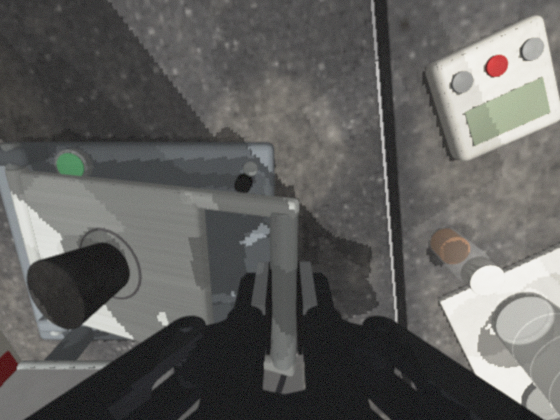

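```bash
python3 - <<'E'
from h import *; from bf import *
for w in("w7","w8"):
    B=tob(np.load(f"pics/{w}.npy"));q=B.reshape(-1,3);q=q[(abs(q[:,0]+6)<40)&(q[:,1]>-70)&(q[:,1]<28)&(q[:,2]>38)&(q[:,2]<115)]
    f=0 if w=="w7" else .35
    for _ in range(8):
        n=np.array([0,-np.sin(f),np.cos(f)]);h=(q-np.array([0,-80,40]))@n
        i=q[abs(h-4)<(4 if _<3 else 1.5)];f=np.arctan(np.polyfit(i[:,1],i[:,2],1)[0])
    print(w,len(i),np.degrees(f),np.median(h[abs(h-4)<1.5]))
    # bar fit: circle centre
    y0,z0=(-80+160*np.cos(f),40+160*np.sin(f))
    A=B.reshape(-1,3);b=A[(A[:,0]>-40)&(A[:,0]<-18)&(abs(np.hypot(A[:,1]-y0,A[:,2]-z0))<10)]
    r=[0,0]
    from scipy.optimize import least_squares
    s=least_squares(lambda p:np.hypot(b[:,1]-p[0],b[:,2]-p[1])-6,[y0,z0],loss="soft_l1");print(len(b),s.x,np.degrees(np.arctan2(s.x[1]-40,s.x[0]+80)))
E
```

```text
w7 12386 0.02343561961230307 4.029033240597046
586 [79.70751115 39.9360991 ] -0.02292473111277922
w8 15047 20.281477609458392 4.165063803812724
1524 [69.90209571 95.45962694] 20.30307899823037
```

>>> {"name": "drive_tool", "arguments": {
  "rows": [
    [[0, -0.004, 0.01, 0, 0], [-0.001, -0.005, 0.014, 0, 0], [-0.001, -0.005, 0.014, 0, 0], [-0.001, -0.004, 0.012, 0, 0], [0, -0.003, 0.008, 0, 0]]
  ]
}}

```text
time_s: 24.05
ee_pos: [0.5835, 0.3733, 0.1086]
eef_rot: [[-0.986, 0.167, -0.0], [0.167, 0.986, 0.0], [0.0, 0.0, -1.0]]
force: [0.9, -2.4, -4.4]
opening: 0.0107
gripper_force: 29.2
```

>>> {"name": "drive_tool", "arguments": {
  "rows": [
    [[0, 0, 0, 0, 0], [0, 0, 0, 0, 0], [0, 0, 0, 0, 0], [0, 0, 0, 0, 0], [0, 0, 0, 0, 0]]
  ]
}}

```text
time_s: 24.55
ee_pos: [0.5836, 0.3733, 0.1085]
eef_rot: [[-0.986, 0.167, -0.0], [0.167, 0.986, 0.0], [0.0, 0.0, -1.0]]
force: [0.7, -2.0, -4.1]
opening: 0.0105
gripper_force: 29.2
```

```bash
python3 look.py w9 stopper; python3 - <<'E'
from h import *; from bf import *
B=tob(np.load("pics/w9.npy"));q=B.reshape(-1,3);q=q[(abs(q[:,0]+6)<40)&(q[:,1]>-70)&(q[:,1]<28)&(q[:,2]>38)&(q[:,2]<115)]
f=.36
for _ in range(8):
    n=np.array([0,-np.sin(f),np.cos(f)]);h=(q-np.array([0,-80,40]))@n
    i=q[abs(h-4)<(4 if _<3 else 1.5)];f=np.arctan(np.polyfit(i[:,1],i[:,2],1)[0])
print("tilt",np.degrees(f))
S=B[np.load("pics/w9_stopper.npy")];S=S[~np.isnan(S[:,0])]
v=np.array([0,np.cos(f),np.sin(f)]);D=S-np.array([0,-80,40]);hh=D@n;t=(hh>33)&(hh<38)
print("stopper top height",np.percentile(hh,95),"centre",np.mean([D[t,0].min(),D[t,0].max()]),np.mean([(D[t]@v).min(),(D[t]@v).max()]),"want -4,62")
s=ctrl.read_state();print(s["time_s"],s["force"],s["gripper_force"],np.abs(s["qd"]).max())
E
```

```text
[[0.167, -0.933, -0.318, 0.501], [0.986, 0.158, 0.054, 0.389], [0.0, -0.322, 0.947, 0.232], [0.0, 0.0, 0.0, 1.0]] [[0.0, 0.947, 0.323, 0.084], [1.0, -0.0, -0.0, 0.001], [0.0, 0.323, -0.947, -0.124], [0.0, 0.0, 0.0, 1.0]] [[342.0, 0.0, 283.7], [0.0, 342.0, 209.8], [0.0, 0.0, 1.0]]
stopper 0.81 [ 27. 242. 128. 324.] 5946
   [0.5658 0.2839 0.0939] [0.553 0.259 0.072] [0.583 0.294 0.102]
24.65 [0.58355532 0.37337025 0.10847488] [[-0.9859, 0.1675, -0.0], [0.1675, 0.9859, 0.0003], [0.0001, 0.0003, -1.0]] [ 4.91640430e-01  3.30138774e-01  1.65546942e+00  2.87783377e-04
  1.15589143e+00 -9.11005404e-01]
tilt 21.307461463803378
stopper top height 36.54457601437357 centre -4.493032648174514 62.82631207354274 want -4,62
24.65 [ 0.44511649 -0.76923698 -3.85937378] 29.24305021762848 0.0022764489951092037
```

Plate tilt is 21.3° against an index of about 21.4°. The stopper is on its spot and everything is at rest, so I'm handing in.

```bash
python3 -c "
from station import ctrl
print(ctrl.sign_off())"
```

```text
the job is handed in; nothing more can be done
None
```

The job is handed in, with no verdict shown: scale upright against its stop, table plate held by its bar at 21.3° (rider index about 21.4°), stopper standing within about 1 mm of the spot's centre.

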